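# Bring the measuring cup to the front of the tool carousel

### The arm

A 7-joint arm with a two-finger parallel gripper is mounted at the origin on a cart in front of the work surface, level with it; the furniture and walls round the work are solid. World frame = base frame: x ahead of the robot, y to its left, z up, the work surface at z = 0. Lengths are in m, angles in rad, forces in N, time in s.
With the tool pointing down it reaches from about 0.4 to 0.875 m from the base axis. Payload 19.3 kg.
Tool frame: the origin (TCP) lies midway between the tips of the shut fingers; the grasp point (between the pads) lies 19 mm behind it (bot.pinch_z is the distance from the TCP to the grasp point, in m); z points along the fingers, y is the direction in which the jaws open and shut (so a half turn about z gives the same grasp; the last joint's range is limited). The gripper opens to 85 mm and grips with 20 to 120 N. Pads are 22 mm wide; open, the fingers measure 114 mm over their backs; the gripper's body (76 mm by 85 mm) begins 54 mm behind the grasp point. The pads swing forward as they close: fully open they stand 13 mm farther back than shut.
Start: joints at [1.22, 0.521, -0.036, 1.599, 0.021, 1.021, -0.113], TCP at [0.173, -0.601, 0.231] pointing down, gripper open.
Joint ranges: [-2.91, 2.91], [-0.3, 2.13], [-1.5, 1.42], [0.17, 2.43], [-1.26, 4.41], [0.16, 1.93], [-2.52, 2.52]. Speed limits (rad/s): [1.89, 1.89, 2.39, 2.39, 3.01, 3.01, 3.01].

### API

Orientations are given as [roll, pitch, yaw] about the fixed x, y, z axes, in that order (R = Rz(yaw) Ry(pitch) Rx(roll)).
In Python, from workcell import bot gives the robot as it stands. The module is installed in compiled form; this text tells all that it offers.
- The arm moves only by the tool move_arm, never from a script. Its argument "moves" is text: rows parted by semicolons, each of 4 numbers parted by spaces: the shift along the tool's x, y, z in mm, then the turn about the tool's z in rad. In form: dx dy dz yaw; .... A call has exactly 10 rows; each row is the pose to reach, as a shift and turn from the pose commanded when the call began, along the tool's axes at that moment; what a row does not reach only later rows make up. A row lasts 1/12 s, in which the tool goes at most 41.7 mm and 7.16 degrees, less where a joint would pass 70% of its speed; a pose out of reach is approached as far as the arm can. A call with a gripper value outside its range is refused whole. "grip" is the opening, from 0 (shut) to 1 (fully open), set as the call begins (left out, the last holds). The fingers move at their own pace and stop on an object; "grip_force" is the grip in N (left out, the last holds). Time passes only in rows, so rows that repeat a pose let the fingers close, or fill a call up. It gives the time, the measured TCP pose, the force and the opening at its end, in the units of the state.
- bot.observe(): the state, without advancing time (a new reading comes with each control period).
- bot.grab_frame(name): name is "scene" or "side" or "wrist"; returns a dict with "frame" (400x640x3 uint8, red, green, blue), "z_map" (400x640 float32, m along the optical axis (not along the pixel's ray), 0 where there is no reading), "K" (3x3 intrinsics, pixels), "dist" ([k1, k2, p1, p2, k3] as OpenCV has them; the pictures are not rectified), "eye" and "attitude" of the camera in the world. Camera axes: x right, y up, looking along -z (the intrinsics and any distortion apply to the point x, -y, -z); pixel columns grow to the right and rows downward; lengths in m; the calibration is good to about 2 mm. A picture is of the moment at which its call begins.
- bot.job_done(): hands the job in, once; it reports no verdict.
Trained networks look in a picture, given as the dict that the camera call returned (one of the last four; its "shot" number tells which), for a name from the list of things; names that differ only in an ending like _2 or _b are one class to them, and where a whole thing is asked for, a point or a joint stands for the part that bears it (a point fixed in the world has none). Each returns a list of dicts, best first, with "conf" (0 to 1); they miss things now and then, are a little off and sometimes report something else, mostly with a low value. They report only what shows in the picture. A call takes as long as a camera call.
- bot.search_frame(picture, label): "at" ([column, row] in pixels, amid what is visible of it).
- bot.pinpoint(picture, label): "at" ([column, row] in pixels: a listed point, or the origin of a listed thing).
The state is a dict: "clock": time; "qpos": joint angles; "qd": joint speeds; "joint_efforts": joint torques, N m; "position": TCP position; "tool_rot": TCP orientation; "force": force on the tool from outside, world axes, zero at the start; "moment": the same for the moment, N m; "grip_width": finger opening in m.
Only numpy, scipy, OpenCV 4.12 (cv2) and the standard library are available. Lean on these libraries where they do the work, as an engineer would, in place of code of your own. Each camera call takes 0.05 s, during which the arm holds its last target. There are 200 camera calls.

### The job

Turn the round tray of the carousel, by gently pushing the upright pegs on its rim, until the measuring cup stands squarely in line with the fixed front pointer of the foot. Do not grip the carousel, do not touch the things that stand on the tray, leave the things lying round about where they are, and finish clear of everything with the tray at rest.

Things in the scene. Friction and masses are not known exactly. Their poses are not given: they have to be found in the camera images.
- foot: fixed dark steel foot under the tray, a disc 210 mm across, with one low tongue; origin on the turning axis at the table top, z up. Its -x axis points along the tongue to the front (towards the robot within about 20 degrees); the cup belongs on this line, within 12 mm. A hose hangs upright beside the robot (x 0.05, y 0.21) and can block an elbow: pegs on the tray's right (-y) side are the free ones.
- front_pointer (a point): tip area of the front pointer: the arrow-shaped end of the foot's tongue with a short bright bar on it, 169 mm in front of the axis, 13 mm above the table; reaches 187 mm from the axis; nothing there stands higher than 13 mm
- carousel: aluminium tray 260 mm across that turns both ways without stops about the foot's axis; origin on the axis, 16 mm above the table, z up, yaw turns with the tray. Heights above the table: floor 26 mm, lip 34 mm, four dividers 40 mm, ears that carry the pegs 26 mm (reaching 166 mm from the axis). Friction bearing: about 2 to 3 N at a peg turns it; it stays where left, does not coast.
- peg0 (a point): top centre of a rim peg: plain steel post 16 mm in diameter, 150 mm from the axis at 30 degrees in the carousel's frame, standing from 26 to 80 mm above the table (this point is at 80 mm)
- peg1 (a point): top centre of a rim peg: plain steel post 16 mm in diameter, 150 mm from the axis at 90 degrees in the carousel's frame, standing from 26 to 80 mm above the table (this point is at 80 mm)
- peg2 (a point): top centre of a rim peg: plain steel post 16 mm in diameter, 150 mm from the axis at 150 degrees in the carousel's frame, standing from 26 to 80 mm above the table (this point is at 80 mm)
- peg3 (a point): top centre of a rim peg: plain steel post 16 mm in diameter, 150 mm from the axis at 210 degrees in the carousel's frame, standing from 26 to 80 mm above the table (this point is at 80 mm)
- peg4 (a point): top centre of a rim peg: plain steel post 16 mm in diameter, 150 mm from the axis at 270 degrees in the carousel's frame, standing from 26 to 80 mm above the table (this point is at 80 mm)
- peg5 (a point): top centre of a rim peg: plain steel post 16 mm in diameter, 150 mm from the axis at 330 degrees in the carousel's frame, standing from 26 to 80 mm above the table (this point is at 80 mm)
- measuring_cup: small open pale plastic cup, 60 mm across, 59 mm tall, 30 g, standing loose in one of the tray's compartments, about 68 mm from the axis, at start in the left or right one; rides along with the tray; origin at the centre of its underside
- jar_green: closed screw-lid jar, 64 mm across, 56 mm tall, standing loose on the tray opposite the cup; origin at the centre of its underside
- spare_cap: low open screw cap lying upside down, 45 mm across, 18 mm tall, loose on the tray; origin at the centre of its underside
- star_key: small star-shaped key, 36 mm across, 20 mm tall, loose on the tray; origin at the centre of its underside
- screwdriver: screwdriver, 182 mm long, 26 mm thick, lying on the table left of the carousel; bystander; origin at the centre of its underside
- wax_tin: flat round tin, 80 mm across, 34 mm tall, on the table left of the carousel; bystander; origin at the centre of its underside
- paint_gauge: hand-held gauge, 46 x 111 x 24 mm, on the table behind the carousel; bystander; origin at the centre of its underside
- scraper: flat plastic scraper, 41 x 98 x 8 mm, on the table behind and left of the carousel; bystander; origin at the centre of its underside

How it is judged:
By the outcome, as a careful person would: the job done as asked, in the order asked, and still so for the second after the job is handed in, with the robot touching nothing.
It also fails if it takes over 51 s, if anything falls off the work surface, if the arm or the gripper's body presses on something with over 40 N, if the wrist force passes 120 N, or if a joint passes its speed limit or range.

## Working session

There is one attempt and no reset: what is moved stays moved. The work goes in short steps, Python scripts to look and compute and a tool call to move; the robot and the scene stay as the last step left them, time stands still between calls to the robot, and variables do not carry over. Pictures are saved under pics/ and viewed, about 8 in all and at most 12, crops included, and the job is handed in when it is done.

Besides the shell and the picture viewer there is one more tool, called as name(argument=value, ...), one argument or row to a line, values as JSON. move_arm: Moves the arm, as the interface text tells. Its arguments: {"type":"object","properties":{"moves":{"type":"string"},"grip":{"type":"number"},"grip_force":{"type":"number"}},"required":["moves"]}

```bash
mkdir -p pics
cat > h.py <<'E'
import numpy as np, cv2
from workcell import bot
from scipy.spatial.transform import Rotation as R
def rot(a):
    a=np.array(a,float)
    if a.shape==(3,3): return a
    if a.size==4: return R.from_quat(a).as_matrix()
    return R.from_euler('xyz',a).as_matrix()
def ray(p,uv):
    q=cv2.undistortPoints(np.array([[uv]],float),np.array(p['K']),np.array(p['dist']))[0,0]
    d=rot(p['attitude'])@np.array([q[0],-q[1],-1]); return np.array(p['eye']),d
def at_z(p,uv,z):
    e,d=ray(p,uv); return e+d*(z-e[2])/d[2]
def depth(p,uv):
    e,d=ray(p,uv); u,v=[int(round(t)) for t in uv]
    return e+d*float(p['z_map'][v,u])
def proj(p,P):
    c=rot(p['attitude']).T@(np.array(P)-np.array(p['eye']))
    c=np.array([[c[0],-c[1],-c[2]]])
    return cv2.projectPoints(c,np.zeros(3),np.zeros(3),np.array(p['K']),np.array(p['dist']))[0][0,0]
def save(p,n): cv2.imwrite('pics/'+n,p['frame'][:,:,::-1])
E
python3 - <<'E'
from h import *
print(bot.observe())
np.set_printoptions(precision=4,suppress=True)
Z=dict(front_pointer=.013,carousel=.016,foot=0,measuring_cup=.026,jar_green=.026)
for i in range(6): Z[f'peg{i}']=.08
for n in ('scene','side'):
    p=bot.grab_frame(n); save(p,n+'0.png'); print(n,p['eye'],p['attitude'])
    for k,z in Z.items():
        for r in bot.pinpoint(p,k)[:2]: print(k,np.round(r['at'],1),round(r['conf'],2),at_z(p,r['at'],z),depth(p,r['at']))
E
```

```text
{'clock': 0.0, 'qpos': array([ 1.21980395,  0.52202632, -0.03630847,  1.60000375,  0.02120495,
        1.02107073, -0.11278619]), 'qd': array([ 0.00064653,  0.00072513,  0.00082586,  0.00203832, -0.00011038,
        0.00066185,  0.00085774]), 'joint_efforts': array([-9.09132923e-04, -9.27109051e+01,  1.97985917e+00, -3.69927156e+01,
        1.79225137e-02,  8.22554401e-03, -1.16330054e-05]), 'position': array([ 0.17306018, -0.60021951,  0.23071979]), 'tool_rot': array([-3.14047340e+00,  9.27335215e-05,  2.80782361e-01]), 'force': array([ 0.12540709, -0.29239054,  0.27039266]), 'moment': array([-0.06152217, -0.00884235,  0.00862106]), 'grip_width': 0.08549499550771342}
scene [0.1528 0.5955 0.5427] [ 1.0547  0.0006 -2.6451]
front_pointer [421.1 228.8] 0.56 [ 0.3454 -0.2074  0.013 ] [ 0.3476 -0.2168  0.0068]
carousel [352.4 203.1] 0.71 [ 0.519  -0.2318  0.016 ] [ 0.507  -0.2048  0.0332]
foot [362.3 190.1] 0.16 [ 0.5357 -0.3282  0.    ] [ 0.5065 -0.2579  0.0413]
measuring_cup [365.5 188.8] 0.71 [ 0.5131 -0.2937  0.026 ] [ 0.4997 -0.2606  0.0453]
peg0 [380.  159.4] 0.95 [ 0.5051 -0.3582  
[... 1795 characters left out ...]
-0.3049  0.0798]
peg1 [323.2 243.7] 0.77 [ 0.5036 -0.3776  0.08  ] [ 0.5043 -0.3741  0.0782]
peg2 [388.4 219.5] 0.89 [ 0.6403 -0.3055  0.08  ] [ 0.6405 -0.3049  0.0798]
peg2 [323.2 243.7] 0.77 [ 0.5036 -0.3776  0.08  ] [ 0.5043 -0.3741  0.0782]
peg3 [388.4 219.5] 0.89 [ 0.6403 -0.3055  0.08  ] [ 0.6405 -0.3049  0.0798]
peg3 [323.2 243.7] 0.77 [ 0.5036 -0.3776  0.08  ] [ 0.5043 -0.3741  0.0782]
peg4 [388.4 219.5] 0.89 [ 0.6403 -0.3055  0.08  ] [ 0.6405 -0.3049  0.0798]
peg4 [323.2 243.7] 0.77 [ 0.5036 -0.3776  0.08  ] [ 0.5043 -0.3741  0.0782]
peg5 [388.4 219.5] 0.89 [ 0.6403 -0.3055  0.08  ] [ 0.6405 -0.3049  0.0798]
peg5 [323.2 243.7] 0.77 [ 0.5036 -0.3776  0.08  ] [ 0.5043 -0.3741  0.0782]
```

View pics/scene0.png

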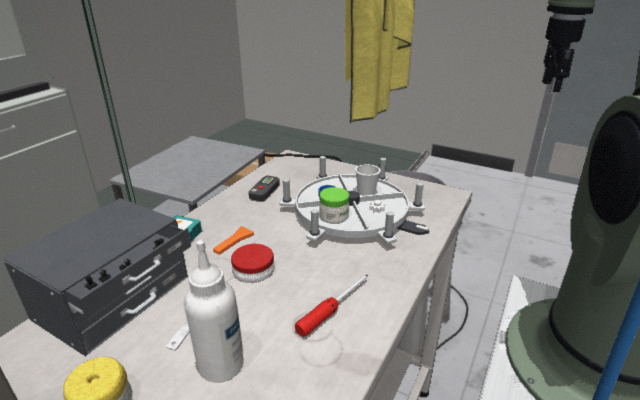

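View pics/side0.png

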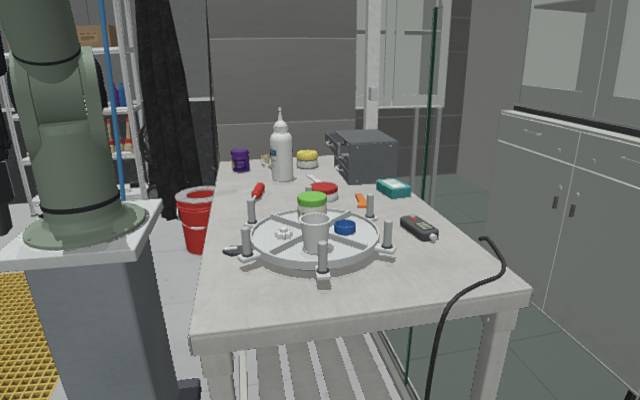

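The cup (367,180 in the scene view) stands on the right (-y) side and the pointer is towards the robot, so the tray turns about 90° clockwise. I'll move above the tray with the fingers shut.

move_arm(
  moves="30 -12 -10 0; 70 -28 -20 0; 110 -44 -30 0; 150 -60 -40 0; 190 -76 -50 0; 230 -92 -60 0; 270 -108 -70 0; 310 -124 -80 0; 340 -136 -90 0; 370 -150 -100 0",
  grip=0,
)

```text
clock: 2.03
position: [0.4863, -0.3542, 0.331]
tool_rot: [3.142, 0.0, 0.281]
force: [0.4, -0.6, -0.1]
grip_width: -0.0004
```

```bash
cat > fit.py <<'E'
from h import *
from scipy.optimize import least_squares
import sys
np.set_printoptions(precision=4,suppress=True)
tag=sys.argv[1]; cams=sys.argv[2].split(',')
o=bot.observe(); print(o['clock'],o['position'],o['tool_rot'],o['force'],o['grip_width'])
pts=[]
for n in cams:
    p=bot.grab_frame(n); save(p,n+tag+'.png')
    pk=[r for r in bot.pinpoint(p,'peg0') if r['conf']>.4]
    for r in pk:
        P=at_z(p,r['at'],.08); pts.append(P[:2]); print(n,'peg',np.round(r['at']),round(r['conf'],2),P[:2])
    for k,z in dict(front_pointer=.013,carousel=.016,measuring_cup=.026).items():
        for r in bot.pinpoint(p,k)[:1]: print(n,k,np.round(r['at'],1),round(r['conf'],2),at_z(p,r['at'],z)[:2])
    # cup rim depth points: pale, z 70-88mm
    uv=np.stack(np.meshgrid(np.arange(640.),np.arange(400.)),-1).reshape(-1,1,2)
    q=cv2.undistortPoints(uv,np.array(p['K']),np.array(p['dist']))[:,0]
    zm=p['z_map'].reshape(-1)
    X=np.array(p['eye'])+ (np.c_[q[:,0],-q[:,1],-np.ones(len(q))]*zm[:,None])@rot(p['attitude']).T
    m=(zm>0)&(np.abs(X[:,2]-.083)<.004)&(np.hypot(X[:,0]-.517,X[:,1]+.232)<.115)
    hsv=cv2.cvtColor(p['frame'],cv2.COLOR_RGB2HSV).reshape(-1,3)
    m&=hsv[:,1]<60
    if m.sum()>8:
        C=X[m,:2]; s=least_squares(lambda c:np.hypot(*(C-c).T)-.029,C.mean(0),loss='soft_l1',f_scale=.002)
        print(n,'cup rim',m.sum(),s.x)
pts=np.array(pts)
if len(pts)>2:
    def f(v):
        a=v[2]+np.arange(6)*np.pi/3
        G=v[:2]+.15*np.c_[np.cos(a),np.sin(a)]
        return np.min(np.hypot(*(pts[:,None]-G[None]).transpose(2,0,1)),axis=1)
    best=min((least_squares(f,[.517,-.232,y],loss='soft_l1',f_scale=.004) for y in np.arange(0,1.05,.15)),key=lambda s:s.cost)
    print('fit axis',best.x[:2],'peg phase deg mod 60',np.degrees(best.x[2])%60,'res',best.fun)
E
python3 fit.py 1 scene,side,wrist
```

```text
2.0333 [ 0.4863 -0.3542  0.331 ] [3.1415 0.     0.2807] [ 0.3833 -0.6033 -0.101 ] -0.00036016586937704905
scene peg [380. 159.] 0.92 [ 0.5075 -0.3609]
scene peg [313. 210.] 0.89 [ 0.5319 -0.0696]
scene peg [321. 155.] 0.75 [ 0.6477 -0.3132]
scene peg [285. 179.] 0.65 [ 0.654 -0.155]
scene peg [421. 182.] 0.61 [ 0.3803 -0.2914]
scene peg [392. 214.] 0.6 [ 0.389  -0.1303]
scene peg [267. 192.] 0.5 [ 0.6571 -0.0883]
scene front_pointer [423.2 229.4] 0.63 [ 0.3407 -0.2073]
scene carousel [364.9 190.9] 0.7 [ 0.5171 -0.3003]
scene measuring_cup [366.8 186.5] 0.83 [ 0.5151 -0.3061]
scene cup rim 160 [ 0.5057 -0.2801]
side peg [324. 245.] 0.98 [ 0.5036 -0.3816]
side peg [247. 199.] 0.96 [ 0.3879 -0.1376]
side peg [389. 221.] 0.92 [ 0.6391 -0.3124]
side peg [309. 186.] 0.91 [ 0.5312 -0.0788]
side peg [242. 230.] 0.84 [ 0.3771 -0.2971]
side peg [370. 195.] 0.63 [ 0.6479 -0.1696]
side front_pointer [230.6 249.9] 0.63 [ 0.3497 -0.2335]
side carousel [313.9 236.8] 0.88 [ 0.5166 -0.2151]
side measuring_cup [315.5 249.5] 0.77 [ 0.5062 -0.2908]
side cup rim 244 [ 0.5074 -0.2812]
wrist peg [158. 189.] 0.96 [ 0.393  -0.1334]
wrist peg [316.  43.] 0.94 [ 0.6385 -0.3018]
wrist peg [254. 225.] 0.9 [ 0.3765 -0.2795]
wrist peg [124.  79.] 0.81 [ 0.5289 -0.0721]
wrist peg [338. 159.] 0.66 [ 0.506  -0.3711]
wrist front_pointer [221.7 220.1] 0.57 [ 0.34   -0.2129]
wrist carousel [244.5 119.2] 0.58 [ 0.5177 -0.2177]
wrist measuring_cup [280.2 139.2] 0.76 [ 0.5043 -0.2802]
wrist cup rim 423 [ 0.5057 -0.2795]
fit axis [ 0.5164 -0.2218] peg phase deg mod 60 25.36405726935091 res [0.0109 0.0043 0.0099 0.0033 0.0053 0.0074 0.0695 0.0103 0.0052 0.0054
 0.007  0.0116 0.0127 0.0032 0.0055 0.008  0.0004 0.0017]
```

View pics/wrist1.png

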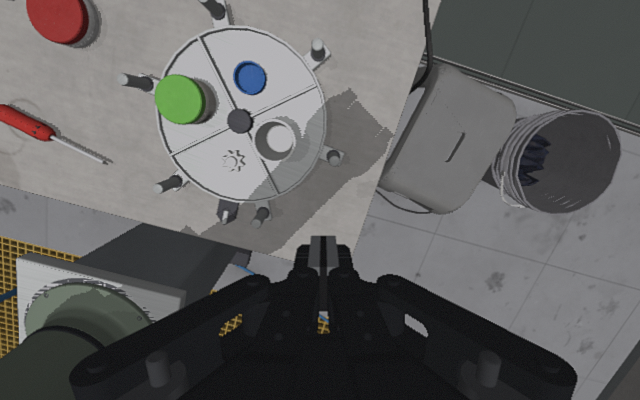

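The wrist view shows the hub at (240,121), the cup at (275,139), the tongue at (228,213), and the right-hand pegs at (332,156) and (318,47). I'll push the peg at -34° clockwise from behind, entering at about -8°, and keep the tool turned so that its -x side faces along the push.

move_arm(
  moves="20 -6 5 -0.11; 42 -12 15 -0.23; 64 -18 25 -0.35; 86 -25 35 -0.47; 108 -32 45 -0.59; 130 -38 55 -0.71; 152 -45 65 -0.83; 172 -51 75 -0.95; 190 -56 90 -1.05; 204 -60 100 -1.15",
)

```text
clock: 3.62
position: [0.6653, -0.2403, 0.229]
tool_rot: [-3.141, -0.001, 1.437]
force: [-0.6, -0.8, -0.7]
grip_width: -0.0002
```

```bash
python3 fit.py 2 wrist,side; python3 -c "
from h import *
print(bot.observe()['qpos'])"
```

```text
3.6167 [ 0.6653 -0.2403  0.229 ] [-3.1409 -0.0007  1.4366] [-0.5844 -0.7844 -0.7387] -0.0001791818907525933
wrist peg [ 87. 254.] 0.85 [ 0.3821 -0.2807]
wrist peg [156.  31.] 0.77 [ 0.5297 -0.0695]
wrist peg [203. 306.] 0.77 [ 0.4994 -0.3665]
wrist peg [301. 110.] 0.74 [ 0.6529 -0.1577]
wrist peg [306. 245.] 0.73 [ 0.636  -0.3026]
wrist front_pointer [ 84.4 192. ] 0.58 [ 0.3455 -0.2183]
wrist carousel [206.1 175. ] 0.61 [ 0.515  -0.2174]
wrist measuring_cup [205.9 222.7] 0.67 [ 0.5035 -0.2782]
wrist cup rim 742 [ 0.5071 -0.2791]
side peg [308. 184.] 0.77 [ 0.532 -0.057]
side peg [251. 200.] 0.75 [ 0.3953 -0.1425]
side peg [370. 194.] 0.7 [ 0.6512 -0.1615]
side peg [242. 225.] 0.67 [ 0.3768 -0.2744]
side peg [387. 221.] 0.6 [ 0.6352 -0.3125]
side peg [322. 243.] 0.59 [ 0.5019 -0.3739]
side front_pointer [229.4 248.8] 0.45 [ 0.3473 -0.2282]
side carousel [313.9 237.7] 0.6 [ 0.5158 -0.2193]
side measuring_cup [313.9 247.8] 0.64 [ 0.5045 -0.2833]
side cup rim 240 [ 0.5074 -0.2812]
fit axis [ 0.5154 -0.2193] peg phase deg mod 60 24.066704258286418 res [0.0037 0.0013 0.002  0.0006 0.0047 0.0131 0.0113 0.0037 0.0062 0.0055
 0.0058]
[ 0.49298925  0.68170084 -0.39440403  1.34005361  0.26645708  1.17081341
 -0.06667625]
```

move_arm(
  moves="0 0 20 0; 0 0 40 0; 0 0 62 0; 0 0 84 0; 0 0 106 0; 0 0 128 0; 0 0 146 0; 0 0 162 0; 0 0 174 0; 0 0 180 0",
)

```text
clock: 4.95
position: [0.6637, -0.2416, 0.049]
tool_rot: [-3.14, -0.0, 1.43]
force: [0.3, -0.3, -0.1]
grip_width: 0.0003
```

move_arm(
  moves="-4 0 0 0.03; -8 0 0 0.06; -13 -1 0 0.09; -18 -1 0 0.12; -22 -2 0 0.15; -27 -2 0 0.18; -31 -3 0 0.21; -35 -4 0 0.24; -39 -5 0 0.26; -42 -6 0 0.28",
)

```text
clock: 5.78
position: [0.6524, -0.2828, 0.0505]
tool_rot: [3.142, 0.0, 1.149]
force: [-0.0, -0.3, -0.7]
grip_width: -0.0001
```

```bash
python3 fit.py 3 side,scene
```

```text
5.7833 [ 0.6524 -0.2828  0.0505] [3.1416 0.0001 1.1486] [-0.0055 -0.2984 -0.6642] -0.00011954344550358654
side peg [370. 194.] 0.83 [ 0.6526 -0.1577]
side peg [389. 220.] 0.83 [ 0.64   -0.3078]
side peg [251. 199.] 0.68 [ 0.3965 -0.1395]
side peg [322. 243.] 0.66 [ 0.5015 -0.376 ]
side peg [311. 185.] 0.65 [ 0.5372 -0.0701]
side peg [245. 228.] 0.58 [ 0.3811 -0.2897]
side front_pointer [316.1 237. ] 0.72 [ 0.5219 -0.2107]
side carousel [313.9 238.8] 0.67 [ 0.5149 -0.2244]
side measuring_cup [316.2 248.3] 0.7 [ 0.5083 -0.2862]
side cup rim 238 [ 0.5073 -0.281 ]
scene peg [285. 178.] 0.96 [ 0.6579 -0.1631]
scene peg [380. 157.] 0.87 [ 0.5104 -0.3722]
scene peg [319. 156.] 0.71 [ 0.6468 -0.3011]
scene peg [390. 216.] 0.66 [ 0.3885 -0.1196]
scene peg [420. 181.] 0.58 [ 0.3828 -0.2944]
scene front_pointer [424.7 228.3] 0.53 [ 0.3391 -0.213 ]
scene carousel [350.6 203.1] 0.75 [ 0.5227 -0.2298]
scene measuring_cup [365.5 188. ] 0.8 [ 0.5148 -0.2975]
scene cup rim 153 [ 0.5055 -0.28  ]
fit axis [ 0.519  -0.2233] peg phase deg mod 60 25.429182014569086 res [0.0022 0.0025 0.0017 0.0065 0.0072 0.0031 0.0054 0.0034 0.0084 0.0198
 0.0068]
```

move_arm(
  moves="-2 0 0 0.015; -5 -0.1 0 0.03; -8 -0.2 0 0.05; -12 -0.5 0 0.08; -16 -0.9 0 0.11; -21 -1.5 0 0.14; -25 -2.1 0 0.17; -30 -3 0 0.2; -35 -4.1 0 0.235; -40 -5.4 0 0.27",
)

```text
clock: 7.12
position: [0.631, -0.317, 0.0504]
tool_rot: [-3.141, -0.0, 0.877]
force: [0.7, 2.5, 0.4]
grip_width: 0.0
```

move_arm(
  moves="-4.5 -0.1 0 0.03; -9 -0.3 0 0.06; -13.5 -0.6 0 0.09; -18 -1.1 0 0.12; -22.4 -1.7 0 0.15; -26.9 -2.4 0 0.18; -31.3 -3.3 0 0.21; -35.7 -4.3 0 0.24; -40 -5.4 0 0.27; -44.3 -6.7 0 0.3",
)

```text
clock: 7.95
position: [0.5976, -0.3468, 0.0505]
tool_rot: [3.142, -0.0, 0.578]
force: [0.9, 2.6, -0.7]
grip_width: -0.0001
```

```bash
python3 fit.py 4 side,wrist
```

```text
7.95 [ 0.5976 -0.3468  0.0505] [ 3.1415 -0.0001  0.5777] [ 0.9106  2.5806 -0.7439] -6.492521040612603e-05
side peg [385. 204.] 0.97 [ 0.6608 -0.2297]
side peg [275. 239.] 0.89 [ 0.4299 -0.3431]
side peg [363. 234.] 0.84 [ 0.576  -0.3579]
side peg [274. 190.] 0.76 [ 0.4488 -0.0886]
side peg [233. 214.] 0.64 [ 0.3604 -0.2139]
side front_pointer [232.7 248.2] 0.89 [ 0.3536 -0.2269]
side carousel [314.9 238.9] 0.56 [ 0.5168 -0.2252]
side measuring_cup [302.5 246.9] 0.65 [ 0.4842 -0.2751]
side cup rim 224 [ 0.4776 -0.2681]
wrist peg [312. 317.] 0.71 [ 0.5773 -0.3527]
wrist carousel [ 98.6 225.4] 0.76 [ 0.5143 -0.2175]
wrist measuring_cup [133.8 310.3] 0.72 [ 0.4746 -0.2666]
wrist cup rim 2162 [ 0.4761 -0.2686]
fit axis [ 0.5116 -0.221 ] peg phase deg mod 60 56.248698156367716 res [0.0012 0.0031 0.003  0.0041 0.0031 0.0029]
```

View pics/side4.png

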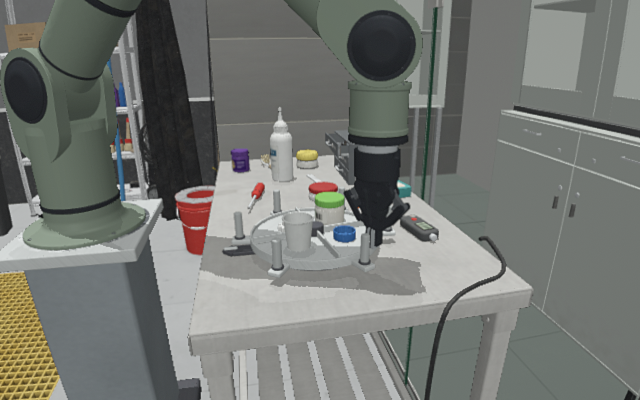

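The side view shows the fingers behind the peg (365,250) and the tray turning, with the cup riding at (298,230). Force is 2.6 N, so I'll continue.

move_arm(
  moves="-4.5 -0.1 0 0.03; -9 -0.3 0 0.06; -13.5 -0.6 0 0.09; -18 -1.1 0 0.12; -22.4 -1.7 0 0.15; -26.9 -2.4 0 0.18; -31.3 -3.3 0 0.21; -35.7 -4.3 0 0.24; -40 -5.4 0 0.27; -44.3 -6.7 0 0.3",
)

```text
clock: 9.28
position: [0.5569, -0.3654, 0.0505]
tool_rot: [3.141, -0.0, 0.278]
force: [2.5, 1.1, 0.7]
grip_width: 0.0
```

move_arm(
  moves="-4.5 -0.1 0 0.03; -9 -0.3 0 0.06; -13.5 -0.6 0 0.09; -18 -1.1 0 0.12; -22.4 -1.7 0 0.15; -26.9 -2.4 0 0.18; -31.3 -3.3 0 0.21; -35.7 -4.3 0 0.24; -40 -5.4 0 0.27; -44.3 -6.7 0 0.3",
)

```text
clock: 10.12
position: [0.5124, -0.3711, 0.0505]
tool_rot: [3.142, -0.0, -0.022]
force: [1.9, 0.8, 0.0]
grip_width: -0.0001
```

```bash
python3 fit.py 5 side,scene,wrist
```

```text
10.1167 [ 0.5124 -0.3711  0.0505] [ 3.1415 -0.     -0.0223] [1.8791 0.8419 0.0486] -0.00010238527614963054
side peg [243. 225.] 0.94 [ 0.3784 -0.2734]
side peg [387. 223.] 0.79 [ 0.6317 -0.3207]
side peg [254. 199.] 0.63 [ 0.4021 -0.1395]
side peg [376. 195.] 0.58 [ 0.6611 -0.1712]
side peg [314. 188.] 0.58 [ 0.5401 -0.0892]
side peg [316. 243.] 0.58 [ 0.4925 -0.3722]
side front_pointer [229.2 247.5] 0.75 [ 0.3468 -0.2224]
side carousel [315.3 235.3] 0.72 [ 0.5207 -0.2086]
side measuring_cup [285.4 241.1] 0.57 [ 0.4555 -0.2435]
side cup rim 210 [ 0.4574 -0.2381]
scene peg [312. 209.] 0.84 [ 0.5351 -0.0714]
scene peg [419. 186.] 0.83 [ 0.377  -0.2709]
scene peg [383. 212.] 0.81 [ 0.4055 -0.1274]
scene peg [325. 159.] 0.76 [ 0.6258 -0.2962]
scene peg [285. 176.] 0.71 [ 0.6631 -0.17  ]
scene peg [386. 157.] 0.7 [ 0.4957 -0.3782]
scene front_pointer [422.9 227.2] 0.54 [ 0.3438 -0.2153]
scene carousel [352.  207.5] 0.64 [ 0.5113 -0.2132]
scene measuring_cup [378.5 202.9] 0.69 [ 0.4597 -0.2454]
scene cup rim 180 [ 0.4554 -0.2367]
wrist peg [312. 319.] 0.68 [ 0.4909 -0.3649]
wrist peg [165. 189.] 0.52 [ 0.5556 -0.3055]
wrist carousel [ 98.7 228. ] 0.57 [ 0.5143 -0.2172]
wrist measuring_cup [133.4 313.7] 0.72 [ 0.4529 -0.2349]
wrist cup rim 2012 [ 0.4542 -0.2381]
fit axis [ 0.5176 -0.223 ] peg phase deg mod 60 20.249219882627933 res [0.0021 0.0022 0.0125 0.0028 0.0144 0.0014 0.0087 0.004  0.0033 0.0238
 0.0049 0.0081 0.0061 0.0785]
```

View pics/side5.png

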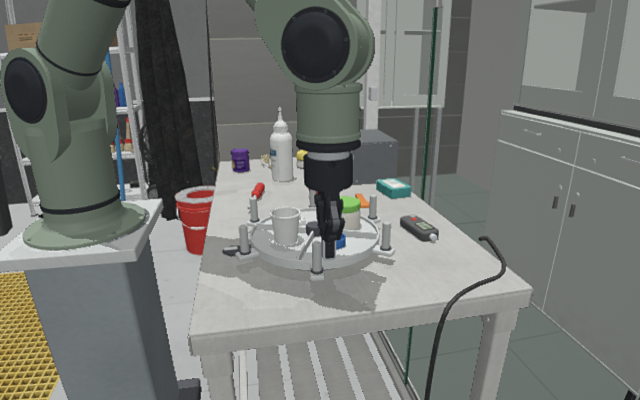

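The side view shows the cup at (285,225) closing on the pointer bar (230,250), with about 17° left. I'll push about 14°, then look from above.

move_arm(
  moves="-4.5 -0.1 0 0.03; -9 -0.3 0 0.06; -13.5 -0.6 0 0.09; -18 -1.1 0 0.12; -22 -1.6 0 0.147; -26 -2.3 0 0.174; -29.5 -2.9 0 0.198; -32.5 -3.6 0 0.218; -35 -4.2 0 0.235; -36 -4.4 0 0.242",
)

```text
clock: 11.7
position: [0.4765, -0.3659, 0.0505]
tool_rot: [3.142, 0.0, -0.263]
force: [1.9, 1.0, 0.2]
grip_width: 0.0
```

move_arm(
  moves="5 0 0 0; 10 0 0 0; 15 0 -5 0; 18 0 -20 0; 18 0 -45 0; 18 0 -75 0; 10 0 -105 0; -5 0 -135 0; -20 0 -165 0; -30 0 -190 0",
)

```text
clock: 12.53
position: [0.4473, -0.3583, 0.243]
tool_rot: [3.141, -0.001, -0.261]
force: [1.0, -1.0, 0.2]
grip_width: 0.0001
```

```bash
python3 fit.py 6 side,scene,wrist
```

```text
12.5333 [ 0.4473 -0.3583  0.243 ] [ 3.1411 -0.0009 -0.2613] [ 0.9736 -1.0109  0.198 ] 0.00011321096529557848
side peg [293. 240.] 0.98 [ 0.4576 -0.3545]
side peg [382. 201.] 0.9 [ 0.6624 -0.2089]
side peg [377. 231.] 0.74 [ 0.6029 -0.351 ]
side peg [328. 187.] 0.73 [ 0.5724 -0.0927]
side peg [264. 192.] 0.72 [ 0.427  -0.1002]
side peg [238. 219.] 0.63 [ 0.369  -0.2423]
side front_pointer [230.1 248.4] 0.75 [ 0.3486 -0.2267]
side carousel [313.6 238.8] 0.71 [ 0.5143 -0.2242]
side measuring_cup [282.5 238. ] 0.82 [ 0.4515 -0.2283]
side cup rim 222 [ 0.4549 -0.2235]
scene peg [291. 171.] 0.93 [ 0.6648 -0.1974]
scene peg [418. 192.] 0.9 [ 0.3706 -0.2401]
scene peg [394. 162.] 0.72 [ 0.4685 -0.3582]
scene peg [336. 156.] 0.7 [ 0.6109 -0.3261]
scene peg [298. 204.] 0.67 [ 0.5697 -0.0747]
scene front_pointer [422.8 228.2] 0.73 [ 0.3429 -0.2114]
scene carousel [354.2 206.4] 0.74 [ 0.5089 -0.2201]
scene measuring_cup [377.8 207.8] 0.93 [ 0.4528 -0.2243]
scene cup rim 180 [ 0.4526 -0.222 ]
wrist peg [106.  15.] 0.97 [ 0.6617 -0.1996]
wrist peg [258.  37.] 0.95 [ 0.6052 -0.3348]
wrist peg [316. 175.] 0.91 [ 0.4603 -0.3532]
wrist peg [ 44. 142.] 0.85 [ 0.571  -0.0796]
wrist peg [245. 274.] 0.69 [ 0.3653 -0.2373]
wrist peg [121. 259.] 0.68 [ 0.4221 -0.099 ]
wrist peg [  0. 154.] 0.56 [ 0.5726 -0.0256]
wrist front_pointer [172.9  92. ] 0.69 [ 0.595 -0.204]
wrist carousel [208.2 151.4] 0.9 [ 0.515  -0.2212]
wrist measuring_cup [224.7 199.4] 0.73 [ 0.4502 -0.2235]
wrist cup rim 736 [ 0.453  -0.2229]
fit axis [ 0.5157 -0.218 ] peg phase deg mod 60 7.894828575183831 res [0.003  0.0116 0.0154 0.0137 0.0035 0.0042 0.0005 0.0038 0.0093 0.0108
 0.0049 0.0034 0.003  0.004  0.0012 0.0022 0.0016 0.0534]
```

View pics/wrist6.png

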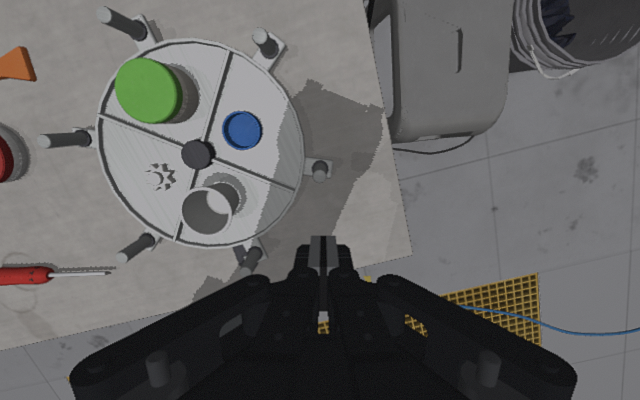

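The cup (207,208) is nearly in front of the hub (197,155), but the pointer is hidden behind the fingers. I'll back up for a clear view.

move_arm(
  moves="-6 3 -8 0; -14 6 -18 0; -24 9 -28 0; -34 12 -40 0; -45 15 -50 0; -56 18 -62 0; -66 21 -74 0; -75 24 -84 0; -80 27 -92 0; -80 30 -95 0",
)

```text
clock: 14.12
position: [0.362, -0.367, 0.3372]
tool_rot: [3.141, -0.002, -0.262]
force: [0.1, 0.6, -0.0]
grip_width: 0.0001
```

```bash
python3 fit.py 7 wrist
python3 - <<'E'
import cv2
im=cv2.imread('pics/wrist7.png')[60:360,60:420]
cv2.imwrite('pics/w7c.png',cv2.resize(im,None,fx=2,fy=2,interpolation=cv2.INTER_CUBIC))
E
```

```text
14.1167 [ 0.362  -0.367   0.3372] [ 3.1409 -0.0017 -0.262 ] [ 0.1134  0.5687 -0.0318] 0.00012450280518937903
wrist peg [76. 76.] 0.93 [ 0.5705 -0.0819]
wrist peg [132. 178.] 0.91 [ 0.4225 -0.0947]
wrist peg [293. 105.] 0.89 [ 0.4582 -0.3511]
wrist peg [237. 189.] 0.86 [ 0.3672 -0.2371]
wrist front_pointer [242.7 192.7] 0.69 [ 0.3486 -0.2203]
wrist carousel [205.6  91.5] 0.97 [ 0.518  -0.2194]
wrist measuring_cup [222.1 132.6] 0.63 [ 0.452 -0.226]
wrist cup rim 500 [ 0.4526 -0.2227]
fit axis [ 0.5147 -0.2157] peg phase deg mod 60 7.607414412980929 res [0.0051 0.0023 0.0034 0.0019]
```

View pics/w7c.png

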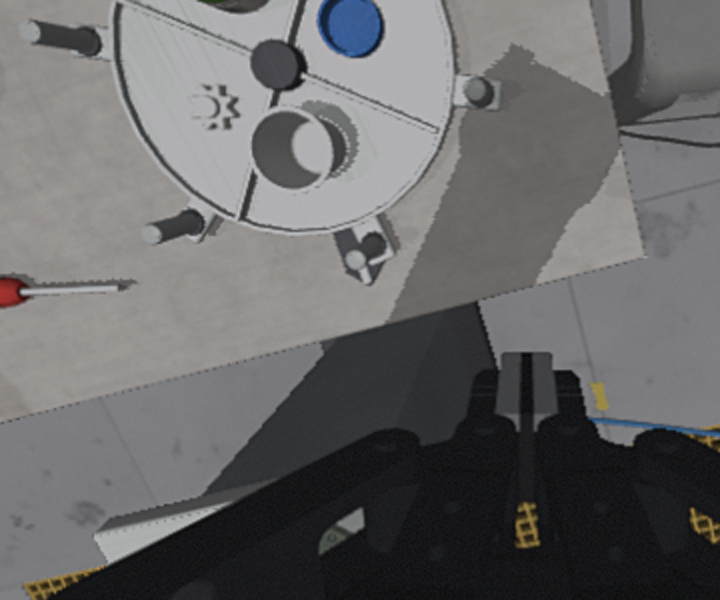

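The crop shows the hub at (277,64) and the tongue under the peg, with its tip near (368,281). I'll convert these with the depth map.

Run:
```python
from h import *
np.set_printoptions(precision=4,suppress=True)
p=bot.grab_frame('wrist')
tip=at_z(p,(60+184,60+140.5),.013); hub=depth(p,(198.5,92)); print('tip',tip,'hub',hub, at_z(p,(198.5,92),hub[2]))
uv=np.stack(np.meshgrid(np.arange(640.),np.arange(400.)),-1).reshape(-1,1,2)
q=cv2.undistortPoints(uv,np.array(p['K']),np.array(p['dist']))[:,0]
zm=p['z_map'].reshape(-1)
X=np.array(p['eye'])+(np.c_[q[:,0],-q[:,1],-np.ones(len(q))]*zm[:,None])@rot(p['attitude']).T
m=(zm>0)&(abs(X[:,2]-hub[2])<.003)&(np.hypot(X[:,0]-.516,X[:,1]+.218)<.03)
print('hub mean',m.sum(),X[m].mean(0))
g=cv2.cvtColor(p['frame'],cv2.COLOR_RGB2GRAY).reshape(-1)
m=(zm>0)&(X[:,2]>.005)&(X[:,2]<.0155)&(np.hypot(X[:,0]-.516,X[:,1]+.218)>.14)&(np.hypot(X[:,0]-.345,X[:,1]+.215)<.04)
T=X[m]; print(m.sum(),T[:,2].mean())
for a in np.arange(.32,.38,.006):
    s=T[(T[:,0]>=a)&(T[:,0]<a+.006)]
    if len(s)>2: print(round(a,3),len(s),s[:,1].min(),s[:,1].max(),s[:,1].mean())
```

```text
tip [ 0.3354 -0.2172  0.013 ] hub [ 0.5138 -0.2199  0.0476] [ 0.5138 -0.2199  0.0476]
hub mean 481 [ 0.5147 -0.2182  0.0474]
200 0.008898639120692334
0.332 23 -0.2230649345974689 -0.20705534611852863 -0.2164486329535709
0.338 42 -0.22907058205666475 -0.2049862524426818 -0.2171190172643428
0.344 46 -0.23255187830893048 -0.2000839513607591 -0.21600168275944337
0.35 5 -0.2028632076836742 -0.20103595682125713 -0.2019428317242736
0.356 7 -0.20422241603390132 -0.20130836767447222 -0.20278020497436802
0.362 24 -0.21793788235697178 -0.20113150941817334 -0.20795780588753165
0.368 38 -0.2192926863484986 -0.20084464289407933 -0.20967973808940235
0.374 14 -0.21873088096657875 -0.20043870192827754 -0.21015077678125152
```

The axis is at (0.5147, -0.2182) and the pointer centre is at about (0.344, -0.2165). The cup is about 5 mm (4.5°) short, so I'll re-enter behind the same peg and nudge it.

move_arm(
  moves="15 -3 12 0; 32 -7 30 0; 50 -12 50 0; 68 -16 70 0; 86 -20 95 0; 102 -24 118 0; 115 -27 140 0; 124 -29 160 0; 128 -30 178 0; 128 -30 190 0",
)

```text
clock: 15.25
position: [0.4947, -0.3695, 0.1427]
tool_rot: [-3.14, 0.002, -0.26]
force: [0.3, -0.1, 0.2]
grip_width: -0.0002
```

move_arm(
  moves="0 0 12 0; 0 0 24 0; 0 0 36 0; 0 0 48 0; 0 0 60 0; 0 0 72 0; 0 0 82 0; 0 0 90 0; 0 0 94 0; 0 0 95 0",
)

```text
clock: 16.08
position: [0.494, -0.3704, 0.0496]
tool_rot: [-3.141, 0.001, -0.261]
force: [-0.1, 0.3, -0.0]
grip_width: -0.0002
```

move_arm(
  moves="-6 0 0 0; -12 0 0 0; -16 0 0 0; -19 0 0 0.01; -22 -0.1 0 0.03; -25 -0.2 0 0.045; -27 -0.3 0 0.06; -29 -0.4 0 0.07; -30 -0.5 0 0.08; -30 -0.5 0 0.08",
)

```text
clock: 16.92
position: [0.4653, -0.3622, 0.0504]
tool_rot: [-3.142, 0.0, -0.342]
force: [0.6, -0.2, 1.1]
grip_width: 0.0001
```

```bash
python3 fit.py 8 side,scene,wrist | grep -v peg
```

```text
16.9167 [ 0.4653 -0.3622  0.0504] [-3.1415  0.0003 -0.3422] [ 0.6396 -0.2167  1.0765] 9.117031669544885e-05
side front_pointer [284.2 238.6] 0.65 [ 0.4568 -0.2044]
side carousel [315.9 238.4] 0.68 [ 0.5192 -0.2234]
side measuring_cup [285.1 238.4] 0.56 [ 0.4563 -0.2312]
side cup rim 127 [ 0.4578 -0.2183]
scene front_pointer [423.5 227.9] 0.82 [ 0.3419 -0.2133]
scene carousel [352.8 208.3] 0.76 [ 0.5081 -0.2108]
scene measuring_cup [377.8 205.9] 0.8 [ 0.4559 -0.2321]
scene cup rim 174 [ 0.4528 -0.2174]
wrist carousel [100.4 226.9] 0.74 [ 0.5155 -0.2187]
wrist measuring_cup [134.  312.1] 0.59 [ 0.4524 -0.2155]
wrist cup rim 1957 [ 0.4507 -0.2186]
 0.0112]
```

The cup is at y ≈ -0.218 against a line at -0.2176. I'll retreat the same way and check.

move_arm(
  moves="4 0 0 0; 9 0 0 0; 14 0 -3 0; 18 0 -15 0; 18 0 -40 0; 18 0 -70 0; 12 0 -100 0; 0 3 -130 0; -15 6 -160 0; -25 10 -190 0",
)

```text
clock: 18.5
position: [0.4378, -0.3631, 0.2422]
tool_rot: [-3.142, 0.0, -0.341]
force: [-0.3, -0.2, 0.1]
grip_width: -0.0002
```

move_arm(
  moves="-6 3 -8 0; -14 8 -18 0; -24 14 -28 0; -34 20 -40 0; -45 28 -50 0; -56 36 -62 0; -66 44 -74 0; -75 50 -84 0; -80 55 -92 0; -80 55 -92 0",
)

```text
clock: 19.33
position: [0.3436, -0.3897, 0.3343]
tool_rot: [3.141, -0.002, -0.343]
force: [0.1, -0.8, -0.2]
grip_width: -0.0001
```

```bash
python3 fit.py 9 side,scene,wrist
python3 - <<'E'
import cv2
im=cv2.imread('pics/wrist9.png')[40:340,40:440]
cv2.imwrite('pics/w9c.png',cv2.resize(im,None,fx=2,fy=2,interpolation=cv2.INTER_CUBIC))
E
```

```text
19.3333 [ 0.3436 -0.3897  0.3343] [ 3.1405 -0.0021 -0.3431] [ 0.0627 -0.7656 -0.2235] -5.063745125412383e-05
side peg [267. 194.] 0.9 [ 0.4322 -0.1118]
side peg [332. 187.] 0.75 [ 0.5809 -0.0946]
side peg [374. 231.] 0.74 [ 0.5988 -0.3488]
side peg [286. 243.] 0.71 [ 0.4449 -0.3623]
side peg [384. 197.] 0.7 [ 0.6745 -0.1848]
side peg [238. 216.] 0.62 [ 0.3689 -0.2288]
side front_pointer [231.8 248.8] 0.71 [ 0.3519 -0.2291]
side carousel [313.7 237.2] 0.74 [ 0.5159 -0.2168]
side measuring_cup [281. 238.] 0.73 [ 0.4485 -0.2277]
side cup rim 219 [ 0.455  -0.2186]
scene peg [416. 195.] 0.76 [ 0.3693 -0.2254]
scene peg [343. 154.] 0.73 [ 0.6016 -0.3465]
scene peg [398. 164.] 0.73 [ 0.4572 -0.3539]
scene peg [295. 170.] 0.58 [ 0.6595 -0.2094]
scene peg [299. 203.] 0.55 [ 0.572  -0.0809]
scene peg [363. 214.] 0.55 [ 0.4385 -0.1036]
scene front_pointer [424.9 230.4] 0.54 [ 0.3363 -0.2053]
scene carousel [353.7 205.6] 0.92 [ 0.5114 -0.2228]
scene measuring_cup [377.3 208.8] 0.85 [ 0.4521 -0.2197]
scene cup rim 179 [ 0.4526 -0.2171]
wrist peg [213. 194.] 0.94 [ 0.3663 -0.225 ]
wrist peg [110. 183.] 0.62 [ 0.4307 -0.0899]
wrist peg [45. 80.] 0.58 [ 0.5828 -0.0811]
wrist peg [270. 107.] 0.55 [ 0.4492 -0.3491]
wrist front_pointer [226.4 196.7] 0.69 [ 0.346 -0.213]
wrist carousel [182.   99.6] 0.89 [ 0.512 -0.215]
wrist measuring_cup [195.8 137.5] 0.93 [ 0.4518 -0.2138]
wrist cup rim 518 [ 0.4525 -0.2176]
fit axis [ 0.5163 -0.2191] peg phase deg mod 60 3.9672179288110194 res [0.0171 0.0104 0.0055 0.0101 0.0254 0.0024 0.0049 0.0034 0.0067 0.0065
 0.0107 0.0107 0.0045 0.0052 0.0034 0.0049]
```

View pics/w9c.png

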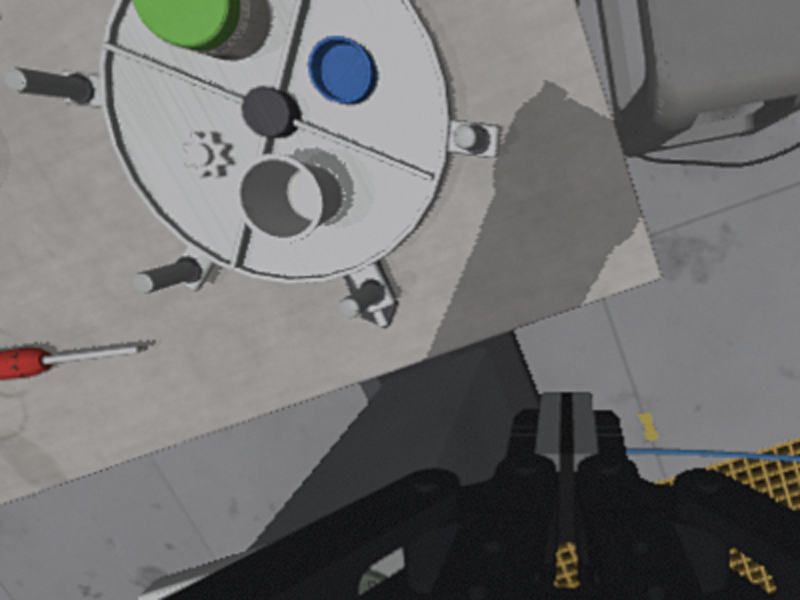

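The final view shows the cup (285,197) between the hub (270,110) and the pointer tip (383,320), with the tool clear. I'll hand in.

```bash
python3 -c "
from h import *
print(bot.job_done())"
```

```text
the job is handed in; nothing more can be done
None
```

I turned the tray about 80° clockwise by pushing one right-hand peg with the shut fingers, and the cup now stands in line with the front pointer. It took one long push and a small final nudge. The wrist force stayed below about 3 N in every reading, and the run ended at about 19.5 s.

- **Alignment:** the wrist camera's depth map puts the cup at (0.4525, -0.2176). The line from the axis (0.5147, -0.2182) to the pointer (about 0.344, -0.2165) passes within about 1 mm of that. The scene and side cameras agree to 1–2 mm on the cup.
- **Clearance:** the tool finished about 0.33 m above the table, clear of everything. The cup, jar, cap and key are upright on the tray.
- **Disagreements:** single network detections of the pointer and pegs scattered by up to 10–15 mm. I therefore relied on the wrist camera's depth measurements for the axis, pointer and cup. A peg stands over part of the pointer bar in the last wrist view, so I measured the pointer centre from its visible outline before the final nudge.
- **Not checked:** I did not measure the things lying round about the carousel. The arm never went near them.

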